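# Lay the next brick slip with an even joint

## Task

Carry on the row of thin brick slips on the plywood splashback panel: stand the thin spacer (the one as thick as the joint already in the row) on the panel against the free end of the last glued slip, then lay the loose full-length slip flat on the other side of it, snug against the spacer and in line with the row. Leave the spacer standing in the joint, and leave everything else where it is.

Things in the scene. Friction and masses are not known exactly. Their poses are not given: they have to be found in the camera images.
- panel: Fixed plywood panel lying on the worktop, 120 x 300 x 12 mm (x, y, z); origin at the centre of its underside. Terracotta slips, 60 mm wide (x), 18 mm high, run along its y axis, centred on x = 0: a glued half slip (y -140 to -92 mm), a 12 mm joint, a glued full slip (y -80 to +20 mm), then bare plywood towards +y where the row goes on. Slip tops are 30 mm over the worktop.
- end_face (a point): Point on the panel's upper face (12 mm over the worktop), at the middle of the foot of the last glued slip's free end face. Axes as the panel's: +y points away from the glued slip along the row, x along the end face, z up. A slip laid right has its centre 62 mm along +y from here.
- slip: The loose full-length brick slip, terracotta, 60 x 100 x 18 mm (x, y, z), about 0.22 kg, lying flat on the worktop left or right of the panel; origin at the centre of its underside, long axis y, z up. Either end may face the joint.
- spacer: The thin spacer: black plastic block 50 x 12 x 40 mm (x, y, z), about 30 g, standing on its 50 x 12 mm edge on the worktop; origin at the centre of its underside; y is its thickness. Standing in the joint it rises 22 mm above the slips, so it can be pinched across its thickness above them.
- half_slip: Bystander: loose half slip, terracotta, 60 x 48 x 18 mm, lying flat; origin at the centre of its underside.
- thick_spacer: Bystander: the wrong spacer, black plastic, 50 x 24 x 40 mm, standing; origin at the centre of its underside.
- trowel: Bystander: flat steel trowel, blade 70 x 200 mm, with a wooden handle on top, 57 mm high in all, between robot and panel; origin under the blade's centre.
- level: Bystander: aluminium spirit level, 22 x 250 x 45 mm, standing on edge beyond the panel; origin at the centre of its underside.
- tub: Bystander: grey adhesive tub, 100 mm across, 100 mm high; origin at the centre of its underside.
- mug: Bystander: blue mug, 80 mm across, 90 mm high; origin at the centre of its underside.
- tape: Bystander: yellow tape measure, 65 x 35 x 60 mm; origin at the centre of its underside.
There are look-alikes about, which are no part of the job. Leave any pink look-alike of the slip alone.

How it is judged (in metres and radians):
On the way:
1. the thin spacer stands on the panel within about 12 mm of the end of the last glued slip, before the loose slip is laid there (y of spacer in the frame of end_face between 0.002 and 0.018 m and x of spacer in the frame of end_face between -0.02 and 0.02 m and z of spacer in the frame of end_face below 0.004 m and angle between spacer's own z axis and vertical below 0.15 rad and angle between the x axis of spacer and the x axis of panel, either way round below 0.25 rad and distance between slip and end_face above 0.1 m), for 0.2 s.
At the end, for the whole second after the job is handed in: The loose slip lies flat on the panel, 9.5 to 15.5 mm from the glued slip, in line with the row within 7 mm and 0.06 rad; the thin spacer stands upright (0.15 rad) on the panel in that joint, within 20 mm of the row's middle line; both at rest (y of slip in the frame of end_face between 0.0595 and 0.0655 m and x of slip in the frame of end_face between -0.007 and 0.007 m and z of slip in the frame of end_face between -0.003 and 0.003 m and angle between slip's own z axis and vertical below 0.05 rad and angle between the y axis of slip and the y axis of panel, either way round below 0.06 rad and y of spacer in the frame of end_face between 0.003 and 0.0095 m and x of spacer in the frame of end_face between -0.02 and 0.02 m and z of spacer in the frame of end_face between -0.003 and 0.003 m and angle between spacer's own z axis and vertical below 0.15 rad and linear speed of each of slip, spacer below 0.01 m/s); the robot touches nothing.
It fails at once if a bystander is moved by more than 30 mm (distance of any of half_slip, thick_spacer, trowel, level, tub, mug, tape from where it was at the start of the episode above 0.03 m).
It also fails if it takes over 67 s, if anything falls off the work surface, if the arm or the gripper's body presses on something with over 40 N, if the wrist force passes 120 N, or if a joint passes its speed limit or range.

## Robot

A 6-joint arm with a two-finger parallel gripper is mounted at the origin on the work surface. World frame = base frame: x ahead of the robot, y to its left, z up, the work surface at z = 0. Lengths are in m, angles in degrees, forces in N, time in s.
With the tool pointing down it reaches from about 0.4 to 0.825 m from the base axis. Payload 7 kg.
Tool frame: the origin (TCP) lies midway between the tips of the shut fingers; the grasp point (between the pads) lies r.grip_depth behind it (r.grip_depth is the distance from the TCP to the grasp point, in m); z points along the fingers, y is the line along which they close (so a half turn about z gives the same grasp; the last joint's range is limited). The gripper opens to 88 mm and grips with 3 to 60 N. Pads are 19 mm wide; open, the fingers measure 130 mm over their backs; the gripper's body (78 mm by 193 mm) begins 47 mm behind the grasp point.
Start: joints at [91.679, 20.546, 0.682, 0, -70.136, -16.507], TCP at [0.173, 0.652, 0.227] pointing down, gripper open.
Joint ranges: [-176.03, 176.03], [-82.01, 121.73], [-58.28, 71.71], [-173.87, 95.51], [-174.79, -0.11], [-173.66, 173.66]. Speed limits (degrees/s): [136.94, 136.94, 172.46, 180, 180, 180].

## Interface

Orientations are given as [roll, pitch, yaw] about the fixed x, y, z axes, in that order (R = Rz(yaw) Ry(pitch) Rx(roll)).
In Python, from plant import r gives the robot as it stands.
- The arm moves only by the tool run_rows, called after "Call:" as name(argument=value, ...), one argument or row to a line, values as JSON. Schema: {"type":"object","properties":{"ticks":{"type":"array","items":{"type":"array","items":{"type":"array","items":{"type":"number"},"minItems":6,"maxItems":6},"minItems":1,"maxItems":12},"minItems":1,"maxItems":1},"finger_gap":{"type":"number"},"grip_n":{"type":"number"},"only":{"type":"string"},"quiet":{"type":"boolean"},"lines":{"type":"string"}},"required":["ticks"],"additionalProperties":false}. ticks is a list that holds a single list of rows (three levels of brackets), with 1 to 12 rows, each of 6 numbers: dx, dy, dz in m, then a rotation vector rx, ry, rz in degrees; each row is the pose to reach, as a shift and turn from the pose commanded when the call began, along the tool's axes at that moment; what a row does not reach only later rows make up. A row lasts 1/12 s, in which the tool goes at most 0.0417 m and 7.16 degrees, less where a joint would pass 70% of its speed; a pose out of reach is approached as far as the arm can. finger_gap is the finger opening in m, set as the call begins (left out keeps the last). The fingers move at their own pace and stop on an object; grip_n is the grip in N (left out, the last holds). Time passes only in rows, so rows that do not move let the fingers close. The tool returns the time, the measured TCP pose, the force, the opening and the grip force at its end. only (a regular expression) keeps the lines of the reply that match it, lines (a string "A,B") keeps lines A to B, and quiet returns only ok. Input that does not fit is refused with a message, and nothing moves.
- r.get_state(): the state, without advancing time (a new reading comes with each control period).
- r.capture(name): name is "scene" or "top" or "wrist"; returns a dict with "frame" (384x512x3 uint8, red, green, blue), "z_map" (384x512 float32, m along the optical axis (not along the pixel's ray), 0 where there is no reading), "fx", "fy", "cx", "cy" (pixels), "cam_to_world" (4x4, takes a point from camera to world coordinates). Camera axes: x right, y down, z forward; pixel columns grow to the right and rows downward; lengths in m; the calibration is good to about 2 mm. A picture is of the moment at which its call begins.
- r.close_job(): hands the job in; it is judged then, once.
The state is a dict: "time_s": time; "joints": joint angles; "qd": joint speeds; "joint_torque": joint torques, N m; "tcp_pos": TCP position; "eef_rot": TCP orientation; "contact_force": force on the tool from outside, world axes, zero at the start; "moment": the same for the moment, N m; "gripper_width": finger opening in m; "gripper_force": force on a finger pad.
Only numpy, scipy, OpenCV 4.12 (cv2) and the standard library are available. Lean on these libraries where they do the work, as an engineer would, in place of code of your own. Each camera call takes 0.05 s, during which the arm holds its last target. There are 200 camera calls.

## Working session

There is one attempt and no reset: what is moved stays moved. The work goes in short steps, Python scripts to look and compute and a tool call to move; the robot and the scene stay as the last step left them, time stands still between calls to the robot, and variables do not carry over. Pictures are saved under pics/ and viewed, at most 10 in all, crops included, and the job is handed in when it is done.

```bash
ls; mkdir -p pics
```

Create h.py:
```python
import numpy as np, cv2
from plant import r
def cap(n):
    c=r.capture(n); np.savez(f'{n}.npz',**{k:np.asarray(v) for k,v in c.items()}); return c
def pts(c):
    h,w=c['z_map'].shape; u,v=np.meshgrid(np.arange(w),np.arange(h)); z=c['z_map']
    P=np.stack([(u-c['cx'])/c['fx']*z,(v-c['cy'])/c['fy']*z,z,np.ones_like(z)],-1)
    return (P@np.asarray(c['cam_to_world']).T)[...,:3]
def ray(c,u,v,h):
    T=np.asarray(c['cam_to_world']); d=T[:3,:3]@np.array([(u-c['cx'])/c['fx'],(v-c['cy'])/c['fy'],1]); o=T[:3,3]
    return o+d*(h-o[2])/d[2]
```

Run:
```python
from h import *
for n in ['top','scene']:
    c=cap(n); cv2.imwrite(f'pics/{n}0.png',cv2.resize(c['frame'][...,::-1],(800,600))); print(n,c['fx'],np.round(c['cam_to_world'],3).tolist())
print(r.get_state(), r.grip_depth)
```

```text
pics
top 439.8988458283387 [[0.026, -0.998, 0.048, 0.507], [-1.0, -0.026, 0.003, 0.024], [-0.002, -0.048, -0.999, 1.313], [0.0, 0.0, 0.0, 1.0]]
scene 406.9869461704503 [[0.033, 0.791, -0.611, 1.408], [0.999, -0.028, 0.017, 0.0], [-0.003, -0.611, -0.791, 1.122], [0.0, 0.0, 0.0, 1.0]]
{'time_s': 0.1, 'joints': array([ 9.16778881e+01,  2.05875090e+01,  6.39908796e-01, -1.68477745e-02,
       -7.01360667e+01, -1.65065186e+01]), 'qd': array([-0.01855464, -0.0345844 ,  0.07696595,  0.10546326,  0.03297027,
       -0.01447481]), 'joint_torque': array([-1.81586369e-03, -5.84164274e+01,  2.93750793e+01,  7.01568648e+00,
        1.01079335e-02, -6.30680302e-05]), 'tcp_pos': array([0.1726758 , 0.65209584, 0.22572389]), 'eef_rot': array([ 1.79915281e+02, -8.58772703e-03, -1.48343604e+01]), 'contact_force': array([-0.38223552,  0.4952284 ,  0.38351861]), 'moment': array([0.0789838 , 0.05649882, 0.02870877]), 'gripper_force': 0.0, 'gripper_width': 0.08762426238649078} 0.0188
```

View pics/top0.png

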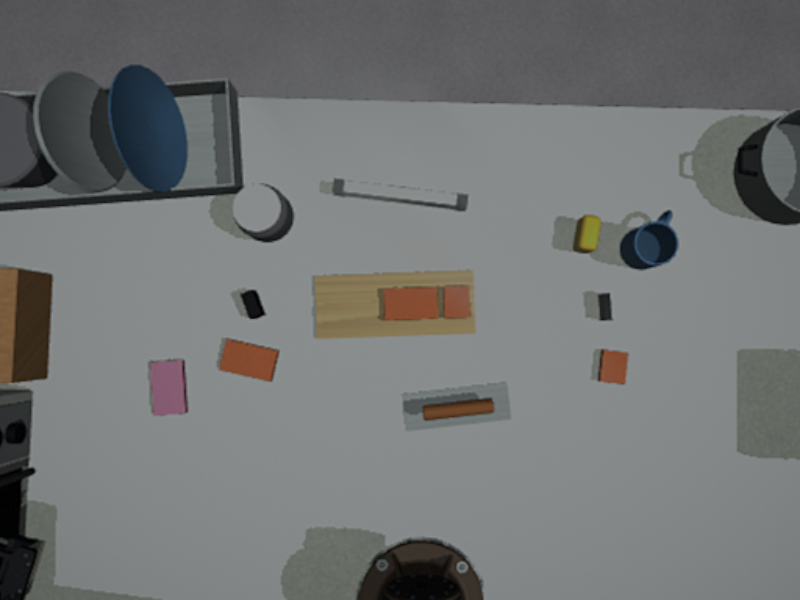

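View pics/scene0.png

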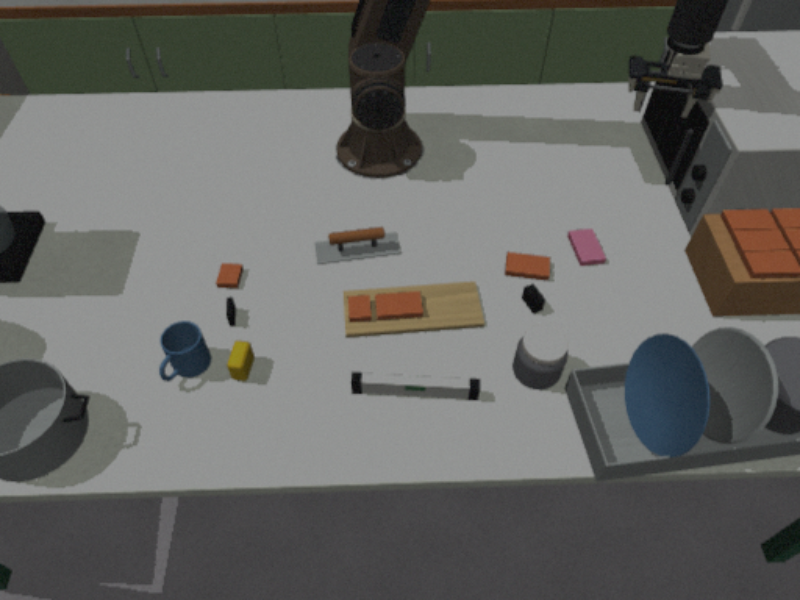

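Top view: the panel is at (394,304) with its glued slips at (411,303) and (457,301), and its bare end to the left (+y). 
- Slip candidates are terracotta (248,360), pink (168,387) and small terracotta (613,366). The (248,360) one fits: full-length and not pink. 
- Spacer candidates are black blocks at (252,303) and (604,306). The right one looks thinner, so I'll measure both and confirm in a crop.

Create m.py:
```python
from h import *
c=dict(np.load('top.npz')); s=dict(np.load('scene.npz'))
for n,c in (('top',c),('scene',s)):
    P=pts(c); hsv=cv2.cvtColor(c['frame'],cv2.COLOR_RGB2HSV); H,S,V=cv2.split(hsv)
    ok=(P[...,0]>.25)&(P[...,0]<.75)&(abs(P[...,1])<.6)&(P[...,2]<.08)
    for nm,m in (('terra',(H<12)&(S>150)&(V>90)&ok),('wood',(H>12)&(H<25)&(S>70)&(V>90)&ok),('black',(V<50)&ok&(P[...,2]>.008))):
        k,L,st,ce=cv2.connectedComponentsWithStats(m.astype(np.uint8))
        for i in range(1,k):
            if st[i,4]<60: continue
            q=P[L==i]; zt=np.median(q[:,2]); 
            if nm=='black': zt=np.percentile(q[:,2],90)
            t=q[abs(q[:,2]-zt)<.006]
            (a,b),(w,h),an=cv2.minAreaRect((t[:,:2]*1000).astype(np.float32))
            print(n,nm,ce[i].round(),st[i,4],'z %.4f'%zt,'c',round(a,1),round(b,1),'wh',round(w,1),round(h,1),'an',round(an,1))
```

```bash
python3 m.py
```

Run:
```python
import numpy as np,cv2
f=np.load('top.npz')['frame'][...,::-1]
a=f[170:255,130:190];b=f[170:255,365:425]
cv2.imwrite('pics/crop.png',cv2.resize(np.hstack([a,b]),None,fx=6,fy=6,interpolation=cv2.INTER_CUBIC))
```

```text
top terra [262. 194.] 639 z 0.0304 c 559.7 33.1 wh 57.7 96.0 an 3.7
top terra [159. 230.] 658 z 0.0183 c 445.5 334.5 wh 99.1 58.3 an 78.5
top terra [393. 234.] 244 z 0.0184 c 450.5 -350.6 wh 44.5 56.3 an 85.0
top wood [244. 195.] 2827 z 0.0125 c 557.8 63.2 wh 117.5 297.3 an 3.6
top wood [293. 262.] 207 z 0.0560 c 366.6 -59.3 wh 15.5 125.9 an 7.0
top black [ 85. 126.] 108 z 0.0547 c 746.3 556.6 wh 2.1 74.4 an 5.4
top black [177. 146.] 163 z 0.0709 c 697.0 292.6 wh 39.6 96.3 an 36.2
top black [424. 154.] 235 z 0.0729 c 684.9 -428.4 wh 67.4 23.2 an 16.3
top black [404. 161.] 195 z 0.0721 c 665.4 -378.3 wh 72.6 24.7 an 24.4
top black [161. 194.] 168 z 0.0434 c 550.3 328.0 wh 47.7 24.6 an 21.9
top black [387. 196.] 96 z 0.0435 c 563.7 -331.2 wh 43.6 9.5 an 5.1
scene terra [337. 169.] 312 z 0.0173 c 447.5 333.6 wh 93.1 60.0 an 79.8
scene terra [146. 175.] 145 z 0.0186 c 454.1 -350.4 wh 46.5 54.4 an 83.7
scene terra [255. 194.] 380 z 0.0301 c 562.2 32.2 wh 57.3 97.9 an 1.3
scene terra [230. 196.] 173 z 0.0298 c 565.9 -52.4 wh 59.4 43.7 an 5.6
scene wood [271. 197.] 1655 z 0.0122 c 558.2 63.1 wh 122.3 297.9 an 3.4
scene black [341. 190.] 142 z 0.0420 c 553.3 329.9 wh 49.5 21.5 an 19.8
scene black [147. 199.] 63 z 0.0414 c 565.9 -330.8 wh 45.3 10.8 an 6.4
```

View pics/crop.png

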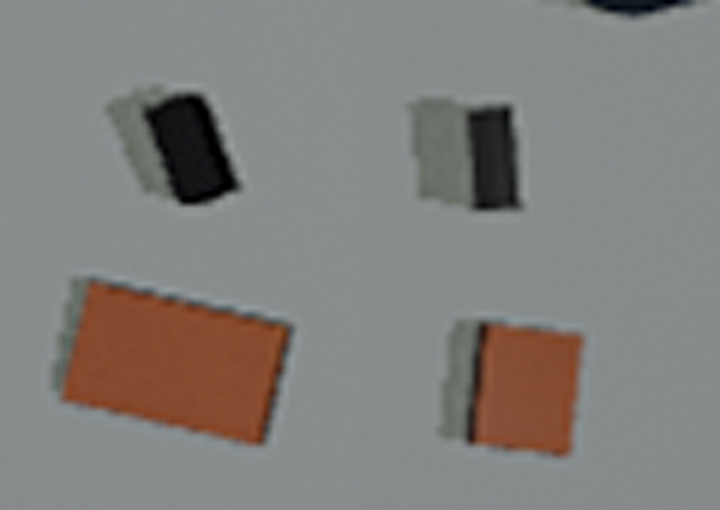

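The crop confirms it: left block (252,303) is about 24 mm thick, so it's the wrong spacer. The right block (604,306) is about 11 mm thick, so it's the thin one. The terracotta piece at (248,360) is the full 100 x 60 slip and (613,366) is the half slip.

On the way I'll stop over the joint for a wrist look.

Create go.py:
```python
# go.py x y z yaw: shift in the tool's axes from the measured pose
import sys; from h import *
from scipy.spatial.transform import Rotation as R
def to(p,yaw):
    s=r.get_state(); A=R.from_euler('xyz',s['eef_rot'],degrees=True); B=R.from_euler('xyz',[180,0,yaw],degrees=True)
    print('tool d',A.inv().apply(np.array(p)-s['tcp_pos']).round(4),'rot',(A.inv()*B).as_rotvec(degrees=True).round(2))
if __name__=='__main__':
    a=list(map(float,sys.argv[1:])); to(a[:3],a[3])
```

```bash
python3 go.py .5 .3 .25 3.6
```

```text
tool d [ 0.4066  0.2566 -0.0238] rot [ 9.000e-02  1.000e-02 -1.843e+01]
```

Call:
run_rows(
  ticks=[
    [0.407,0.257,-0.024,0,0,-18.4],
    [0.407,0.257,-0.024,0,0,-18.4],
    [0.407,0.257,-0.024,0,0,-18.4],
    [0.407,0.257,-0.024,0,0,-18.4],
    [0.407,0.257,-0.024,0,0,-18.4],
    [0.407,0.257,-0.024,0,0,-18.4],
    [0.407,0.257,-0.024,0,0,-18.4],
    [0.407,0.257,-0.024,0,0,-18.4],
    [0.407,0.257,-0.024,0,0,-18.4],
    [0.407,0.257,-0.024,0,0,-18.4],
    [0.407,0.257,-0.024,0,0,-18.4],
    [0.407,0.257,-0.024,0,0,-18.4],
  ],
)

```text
refused: ticks: the value is too long (schema: maxItems 1). Nothing was moved.
```

I used the wrong layout. The manual says a list holding one list of rows, three levels of brackets; once more.

Call:
run_rows(
  ticks=[
    [[0.407,0.257,-0.024,0,0,-18.4],[0.407,0.257,-0.024,0,0,-18.4],[0.407,0.257,-0.024,0,0,-18.4],[0.407,0.257,-0.024,0,0,-18.4],[0.407,0.257,-0.024,0,0,-18.4],[0.407,0.257,-0.024,0,0,-18.4],[0.407,0.257,-0.024,0,0,-18.4],[0.407,0.257,-0.024,0,0,-18.4],[0.407,0.257,-0.024,0,0,-18.4],[0.407,0.257,-0.024,0,0,-18.4],[0.407,0.257,-0.024,0,0,-18.4],[0.407,0.257,-0.024,0,0,-18.4]],
  ],
)

```text
time_s: 1.1
tcp_pos: [0.5022, 0.2969, 0.2506]
eef_rot: [180.0, 0.0, 3.5]
contact_force: [-0.0, 1.2, 0.1]
gripper_width: 0.0873
gripper_force: 0.0
```

```bash
python3 go.py .54 .1 .3 3.6
```

```text
tool d [ 0.0258  0.1988 -0.0493] rot [ 0.03  0.01 -0.12]
```

Call:
run_rows(
  ticks=[
    [[0.026,0.199,-0.049,0,0,0],[0.026,0.199,-0.049,0,0,0],[0.026,0.199,-0.049,0,0,0],[0.026,0.199,-0.049,0,0,0],[0.026,0.199,-0.049,0,0,0],[0.026,0.199,-0.049,0,0,0],[0.026,0.199,-0.049,0,0,0]],
  ],
)

```text
time_s: 1.68
tcp_pos: [0.5391, 0.1009, 0.3]
eef_rot: [-180.0, -0.0, 3.4]
contact_force: [-0.1, -0.1, -0.2]
gripper_width: 0.0874
gripper_force: 0.0
```

Run:
```python
from h import *
c=cap('wrist'); cv2.imwrite('pics/w1.png',c['frame'][...,::-1]); print(np.round(c['cam_to_world'],3).tolist())
```

```bash
python3 go.py .555 -.25 .25 5.5
```

```text
[[0.059, -0.949, -0.309, 0.624], [-0.998, -0.056, -0.018, 0.106], [-0.001, 0.309, -0.951, 0.458], [0.0, 0.0, 0.0, 1.0]]
tool d [-0.0049  0.3524  0.0493] rot [-0.02  0.01 -2.06]
```

View pics/w1.png

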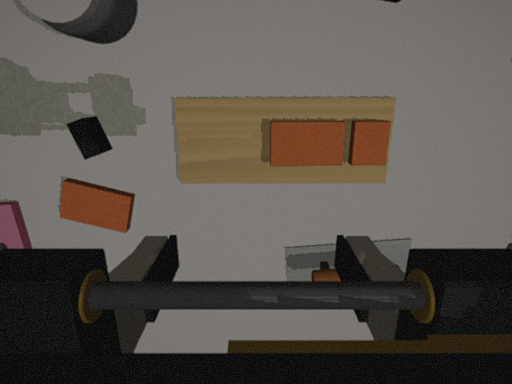

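The wrist view shows the panel (180–395, 97–183), the last glued slip (270–343, 120–165) with its free end at u≈270, and the loose slip at (97,205). Next I'll measure edges with rays at the depth-measured heights.

Create w.py:
```python
from h import *
def rects(c,lo=60,ret=False):
    P=pts(c); H,S,V=cv2.split(cv2.cvtColor(c['frame'],cv2.COLOR_RGB2HSV)); out=[]
    base=(P[...,0]>.3)&(P[...,0]<.72)&(c['z_map']>.1)
    for nm,m in (('terra',(H<12)&(S>150)&base),('wood',(H>12)&(H<25)&(S>70)&base),('black',(V<60)&base&(P[...,2]>.008)&(P[...,2]<.1))):
        k,L,st,ce=cv2.connectedComponentsWithStats(m.astype(np.uint8))
        for i in range(1,k):
            if st[i,4]<lo: continue
            q=P[L==i][:,2]; zt=np.median(q[q>np.percentile(q,95)-.006])
            t=((L==i)&(abs(P[...,2]-zt)<.005)).astype(np.uint8)
            if t.sum()<lo: continue
            cn=max(cv2.findContours(t,cv2.RETR_EXTERNAL,cv2.CHAIN_APPROX_NONE)[0],key=cv2.contourArea)[:,0]
            g=np.array([ray(c,u,v,zt)[:2] for u,v in cn],np.float32)*1000
            (a,b),(w,h),an=cv2.minAreaRect(g)
            print(nm,ce[i].round(),'z %.4f'%zt,'c %.1f %.1f wh %.1f %.1f an %.1f'%(a,b,w,h,an))
if __name__=='__main__': rects(dict(np.load('wrist.npz')))
```

```bash
python3 w.py
```

```text
terra [307. 143.] z 0.0304 c 560.3 33.2 wh 58.2 98.8 an 3.4
terra [369. 142.] z 0.0304 c 566.7 -51.2 wh 58.1 48.1 an 3.4
terra [ 96. 206.] z 0.0185 c 447.9 334.3 wh 100.9 60.2 an 78.5
wood [268. 138.] z 0.0125 c 558.1 63.3 wh 119.4 299.4 an 3.4
wood [326. 276.] z 0.0547 c 371.1 -12.6 wh 13.5 40.1 an 3.4
black [102.  22.] z 0.0910 c 681.7 298.1 wh 5.5 38.0 an 18.6
black [ 88. 137.] z 0.0404 c 551.7 328.7 wh 48.9 26.3 an 22.4
black [351. 141.] z 0.0236 c 565.0 -28.6 wh 57.6 3.0 an 3.4
black [ 99. 188.] z 0.0116 c 475.4 329.7 wh 99.6 3.0 an 78.5
```

Call:
run_rows(
  ticks=[
    [[-0.005,0.352,0.049,0,0,-2],[-0.005,0.352,0.049,0,0,-2],[-0.005,0.352,0.049,0,0,-2],[-0.005,0.352,0.049,0,0,-2],[-0.005,0.352,0.049,0,0,-2],[-0.005,0.352,0.049,0,0,-2],[-0.005,0.352,0.049,0,0,-2],[-0.005,0.352,0.049,0,0,-2],[-0.005,0.352,0.049,0,0,-2],[-0.005,0.352,0.049,0,0,-2],[-0.005,0.352,0.049,0,0,-2]],
  ],
  finger_gap=0.05,
)

```text
time_s: 2.65
tcp_pos: [0.5556, -0.2487, 0.2489]
eef_rot: [-180.0, 0.1, 5.5]
contact_force: [0.5, 0.6, 0.4]
gripper_width: 0.0499
gripper_force: 0.0
```

Run:
```python
from w import *
c=cap('wrist'); rects(c)
```

```text
terra [ 33. 139.] z 0.0304 c 561.6 21.2 wh 59.3 83.9 an 3.4
terra [ 95. 140.] z 0.0304 c 566.2 -54.4 wh 59.5 49.4 an 3.0
terra [326. 229.] z 0.0183 c 468.1 -351.2 wh 47.5 30.9 an 83.3
wood [303.  46.] z 0.0580 c 694.0 -291.6 wh 34.4 57.3 an 81.1
wood [ 70. 133.] z 0.0125 c 562.5 -2.8 wh 119.5 172.8 an 3.5
black [443.  63.] z 0.0854 c 682.0 -420.5 wh 72.5 40.0 an 15.2
black [383.  72.] z 0.0849 c 669.6 -373.5 wh 70.0 23.0 an 14.9
black [ 65. 126.] z 0.0267 c 582.6 -16.1 wh 22.0 5.7 an 5.3
black [115. 130.] z 0.0273 c 577.7 -76.5 wh 38.8 4.5 an 4.8
black [324. 163.] z 0.0403 c 564.3 -330.5 wh 48.5 11.9 an 5.4
black [322. 223.] z 0.0107 c 479.3 -347.7 wh 21.4 50.5 an 21.1
```

```bash
python3 go.py .5645 -.3306 .024 5.4
```

```text
tool d [0.001  0.0833 0.2254] rot [-0.04  0.1   0.18]
```

Call:
run_rows(
  ticks=[
    [[0.001,0.04,0.06,0,0,0.2],[0.001,0.083,0.1,0,0,0.2],[0.001,0.083,0.13,0,0,0.2],[0.001,0.083,0.16,0,0,0.2],[0.001,0.083,0.185,0,0,0.2],[0.001,0.083,0.205,0,0,0.2],[0.001,0.083,0.218,0,0,0.2],[0.001,0.083,0.225,0,0,0.2],[0.001,0.083,0.225,0,0,0.2],[0.001,0.083,0.225,0,0,0.2]],
  ],
)

```text
time_s: 3.53
tcp_pos: [0.5658, -0.3302, 0.0263]
eef_rot: [180.0, -0.0, 5.5]
contact_force: [0.2, -0.1, -0.1]
gripper_width: 0.0495
gripper_force: 0.0
```

Call:
run_rows(
  ticks=[
    [[0,0,0,0,0,0],[0,0,0,0,0,0],[0,0,0,0,0,0],[0,0,0,0,0,0],[0,0,0,0,0,0],[0,0,0,0,0,0],[0,0,0,0,0,0],[0,0,0,0,0,0]],
  ],
  finger_gap=0,
  grip_n=15,
)

```text
time_s: 4.2
tcp_pos: [0.5648, -0.3314, 0.0257]
eef_rot: [180.0, -0.0, 5.4]
contact_force: [-0.5, -0.0, 2.0]
gripper_width: 0.0122
gripper_force: 15.0
```

Call:
run_rows(
  ticks=[
    [[0,0,-0.03,0,0,0],[0,0,-0.06,0,0,0],[0,0,-0.09,0,0,0],[0,0,-0.09,0,0,0],[0,0,-0.09,0,0,0]],
  ],
)

```text
time_s: 4.62
tcp_pos: [0.566, -0.3316, 0.1178]
eef_rot: [179.9, -0.2, 5.4]
contact_force: [-0.6, -0.0, -1.5]
gripper_width: 0.0119
gripper_force: 15.0
```

```bash
python3 go.py .5566 .0930 .0757 3.4
```

```text
tool d [ 0.0302 -0.4237  0.0416] rot [ 0.08 -0.23  1.97]
```

Call:
run_rows(
  ticks=[
    [[0.003,-0.04,0,0,0,2],[0.006,-0.08,0,0,0,2],[0.009,-0.12,0,0,0,2],[0.012,-0.16,0,0,0,2],[0.015,-0.2,0,0,0,2],[0.018,-0.24,0,0,0,2],[0.021,-0.28,0,0,0,2],[0.024,-0.32,0,0,0,2],[0.027,-0.36,0,0,0,2],[0.03,-0.395,0.01,0,0,2],[0.03,-0.418,0.03,0,0,2],[0.03,-0.424,0.041,0,0,2]],
  ],
)

```text
time_s: 5.62
tcp_pos: [0.5537, 0.0967, 0.0722]
eef_rot: [180.0, 0.1, 3.5]
contact_force: [-0.1, -0.5, -1.1]
gripper_width: 0.0117
gripper_force: 15.0
```

Call:
run_rows(
  ticks=[
    [[0,0,0,0,0,0],[0,0,0,0,0,0],[0,0,0,0,0,0]],
  ],
)

```text
time_s: 5.87
tcp_pos: [0.555, 0.0928, 0.0746]
eef_rot: [180.0, 0.0, 3.3]
contact_force: [0.8, -1.1, -0.3]
gripper_width: 0.0119
gripper_force: 15.0
```

```bash
python3 go.py .5566 .0930 .0407 3.4
```

Run:
```python
from h import *
c=cap('wrist'); cv2.imwrite('pics/w2.png',c['frame'][...,::-1])
```

```text
tool d [ 0.0016 -0.0001  0.0339] rot [ 0.03  0.03 -0.06]
```

View pics/w2.png

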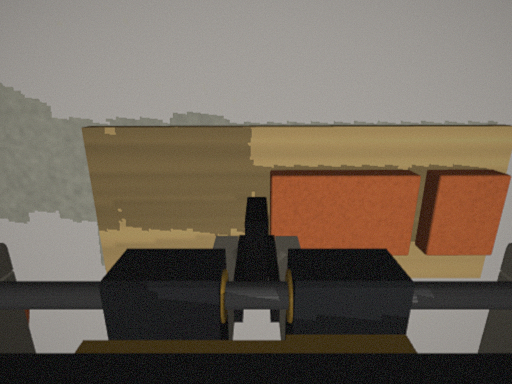

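The spacer is held upright at (257,220), parallel to the free end face at u≈271 with a small gap. I'll lower it, then slide it along tool +y until it touches.

Call:
run_rows(
  ticks=[
    [[0.001,0,0.012,0,0,0],[0.001,0,0.024,0,0,0],[0.001,0,0.032,0,0,0],[0.001,0,0.033,0,0,0],[0.001,0,0.033,0,0,0],[0.001,0,0.033,0,0,0]],
  ],
)

```text
time_s: 6.42
tcp_pos: [0.5564, 0.0935, 0.0422]
eef_rot: [-180.0, -0.0, 3.3]
contact_force: [0.9, -0.8, -0.4]
gripper_width: 0.0116
gripper_force: 15.0
```

Call:
run_rows(
  ticks=[
    [[0,0.001,0,0,0,0],[0,0.002,0,0,0,0],[0,0.003,0,0,0,0],[0,0.003,0,0,0,0],[0,0.003,0,0,0,0]],
  ],
)

```text
time_s: 6.83
tcp_pos: [0.5562, 0.0908, 0.0418]
eef_rot: [-180.0, -0.0, 3.4]
contact_force: [-0.7, -0.4, 0.2]
gripper_width: 0.0123
gripper_force: 15.0
```

Call:
run_rows(
  ticks=[
    [[0,0,0,0,0,0],[0,0,0,0,0,0]],
  ],
)

```text
time_s: 7.0
tcp_pos: [0.5561, 0.0908, 0.0416]
eef_rot: [180.0, 0.0, 3.4]
contact_force: [-0.4, 0.4, -0.4]
gripper_width: 0.0121
gripper_force: 15.0
```

Call:
run_rows(
  ticks=[
    [[0,0.0005,0,0,0,0],[0,0.001,0,0,0,0],[0,0.001,0,0,0,0],[0,0.001,0,0,0,0]],
  ],
)

```text
time_s: 7.33
tcp_pos: [0.5562, 0.0897, 0.0415]
eef_rot: [180.0, 0.0, 3.4]
contact_force: [0.4, 0.4, -0.0]
gripper_width: 0.0117
gripper_force: 15.0
```

Call:
run_rows(
  ticks=[
    [[0,0.0005,0,0,0,0],[0,0.001,0,0,0,0],[0,0.001,0,0,0,0],[0,0.001,0,0,0,0]],
  ],
)

```text
time_s: 7.67
tcp_pos: [0.5562, 0.0892, 0.0416]
eef_rot: [-180.0, -0.0, 3.4]
contact_force: [-1.7, 3.3, -0.2]
gripper_width: 0.0116
gripper_force: 15.0
```

Contact at 3.3 N, right where a 6 mm offset is expected. I'll ease off slightly and lower onto the panel.

Call:
run_rows(
  ticks=[
    [[0,-0.0005,0,0,0,0],[0,-0.0005,0.001,0,0,0],[0,-0.0005,0.002,0,0,0],[0,-0.0005,0.003,0,0,0],[0,-0.0005,0.004,0,0,0],[0,-0.0005,0.0045,0,0,0],[0,-0.0005,0.0045,0,0,0]],
  ],
)

```text
time_s: 8.25
tcp_pos: [0.5564, 0.0893, 0.0377]
eef_rot: [180.0, -0.0, 3.4]
contact_force: [-3.2, 1.5, 6.0]
gripper_width: 0.0121
gripper_force: 15.0
```

Call:
run_rows(
  ticks=[
    [[0,0,-0.0005,0,0,0],[0,0,-0.0005,0,0,0],[0,0,-0.0005,0,0,0],[0,0,-0.0005,0,0,0],[0,0,-0.0005,0,0,0],[0,0,-0.0005,0,0,0]],
  ],
  finger_gap=0.04,
)

```text
time_s: 8.75
tcp_pos: [0.5562, 0.0892, 0.0374]
eef_rot: [180.0, 0.0, 3.4]
contact_force: [-0.4, 0.1, 0.1]
gripper_width: 0.0395
gripper_force: 0.0
```

Call:
run_rows(
  ticks=[
    [[0,0,-0.01,0,0,0],[0,0,-0.03,0,0,0],[0,0,-0.06,0,0,0],[0,0,-0.1,0,0,0],[0,0,-0.14,0,0,0],[0,0,-0.18,0,0,0],[0,0,-0.18,0,0,0],[0,0,-0.18,0,0,0]],
  ],
)

```text
time_s: 9.42
tcp_pos: [0.5575, 0.0898, 0.2215]
eef_rot: [-179.9, -0.3, 3.4]
contact_force: [-0.2, -0.4, -1.5]
gripper_width: 0.0397
gripper_force: 0.0
```

Run:
```python
from w import *
c=cap('wrist'); rects(c); rects(cap('top'),50); cv2.imwrite('pics/w3.png',c['frame'][...,::-1])
```

```bash
python3 go.py .4477 .3343 .12 -101.5
```

```text
terra [306. 170.] z 0.0304 c 561.2 34.1 wh 58.2 99.8 an 3.4
terra [381. 170.] z 0.0303 c 566.3 -51.1 wh 58.2 48.3 an 3.4
terra [ 54. 237.] z 0.0185 c 447.9 334.1 wh 100.7 61.7 an 78.2
wood [259. 162.] z 0.0124 c 559.2 63.4 wh 118.9 299.4 an 3.5
black [59. 26.] z 0.0789 c 686.1 289.9 wh 17.7 62.4 an 31.8
black [ 47. 162.] z 0.0404 c 552.0 328.2 wh 48.8 26.6 an 22.7
black [359. 167.] z 0.0235 c 565.2 -28.5 wh 58.0 5.0 an 1.2
black [257. 174.] z 0.0523 c 556.1 89.4 wh 49.8 10.8 an 3.7
black [ 62. 220.] z 0.0123 c 475.8 329.7 wh 96.8 4.7 an 78.6
terra [394. 233.] z 0.0187 c 449.5 -351.0 wh 58.2 44.0 an 0.7
wood [ 15. 207.] z 0.1205 c 499.6 726.8 wh 195.8 32.7 an 3.2
wood [264. 205.] z 0.6157 c 475.0 146.3 wh 4.9 48.6 an 29.4
wood [103. 216.] z 0.6323 c 488.5 280.3 wh 6.7 12.7 an 12.8
wood [171. 312.] z 0.7308 c 308.3 122.5 wh 12.8 9.1 an 46.2
wood [293. 262.] z 0.0566 c 368.8 -58.7 wh 24.1 125.3 an 8.6
tool d [-0.0934 -0.251   0.0979] rot [-1.0000e-02  3.0000e-02  1.0486e+02]
```

View pics/w3.png

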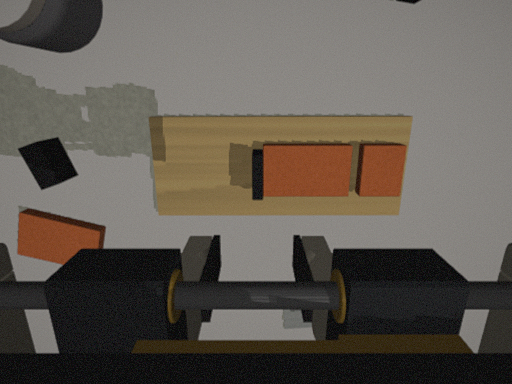

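The spacer stands at the free end at (257,174): top z 52 mm, parallel to the face, about 6 mm offset. The slip is at (60,238). Next is the slip, gripped across its 60 mm width.

Call:
run_rows(
  ticks=[
    [[-0.013,-0.036,0,0,0,7],[-0.026,-0.072,0,0,0,14],[-0.039,-0.108,0,0,0,21],[-0.052,-0.144,0,0,0,28],[-0.065,-0.18,0,0,0,35],[-0.078,-0.215,0,0,0,42],[-0.093,-0.251,0,0,0,49],[-0.093,-0.251,0.02,0,0,56],[-0.093,-0.251,0.04,0,0,63],[-0.093,-0.251,0.06,0,0,70],[-0.093,-0.251,0.08,0,0,77],[-0.093,-0.251,0.098,0,0,84]],
  ],
  finger_gap=0.078,
)

```text
time_s: 10.52
tcp_pos: [0.4475, 0.3333, 0.1168]
eef_rot: [179.8, -0.1, -78.8]
contact_force: [-0.1, 0.0, 0.6]
gripper_width: 0.078
gripper_force: 0.0
```

```bash
python3 go.py .4479 .3342 .12 -101.5
```

```text
tool d [-0.0008 -0.0006 -0.0032] rot [ 0.13 -0.17 22.65]
```

Call:
run_rows(
  ticks=[
    [[0,0,0,0,0,7],[0,0,0,0,0,14],[0,0,0,0,0,21],[0,0,0,0,0,22.6],[0,0,0,0,0,22.6],[0,0,0,0,0,22.6]],
  ],
)

```text
time_s: 11.02
tcp_pos: [0.4481, 0.3337, 0.1184]
eef_rot: [179.9, -0.1, -101.0]
contact_force: [0.1, -0.1, -1.0]
gripper_width: 0.0776
gripper_force: 0.0
```

```bash
python3 go.py .4479 .3342 .005 -101.6
```

```text
tool d [-0.0007  0.0002  0.1134] rot [ 0.06 -0.13  0.58]
```

Call:
run_rows(
  ticks=[
    [[0,0,0.02,0,0,0.4],[0,0,0.04,0,0,0.4],[0,0,0.06,0,0,0.4],[0,0,0.08,0,0,0.4],[0,0,0.095,0,0,0.4],[0,0,0.105,0,0,0.4],[0,0,0.11,0,0,0.4],[0,0,0.113,0,0,0.4],[0,0,0.113,0,0,0.4],[0,0,0.113,0,0,0.4],[0,0,0.113,0,0,0.4]],
  ],
)

```text
time_s: 11.93
tcp_pos: [0.449, 0.3349, 0.0074]
eef_rot: [-180.0, 0.1, -101.5]
contact_force: [-1.2, 0.4, -0.6]
gripper_width: 0.0779
gripper_force: 0.0
```

Call:
run_rows(
  ticks=[
    [[0,0,0.002,0,0,0],[0,0,0.002,0,0,0],[0,0,0.002,0,0,0]],
  ],
)

```text
time_s: 12.18
tcp_pos: [0.4486, 0.3344, 0.0048]
eef_rot: [-180.0, 0.0, -101.5]
contact_force: [-0.6, 0.0, 0.3]
gripper_width: 0.0779
gripper_force: 0.0
```

Call:
run_rows(
  ticks=[
    [[0,0,0,0,0,0],[0,0,0,0,0,0],[0,0,0,0,0,0],[0,0,0,0,0,0],[0,0,0,0,0,0],[0,0,0,0,0,0],[0,0,0,0,0,0]],
  ],
  finger_gap=0.03,
  grip_n=35,
)

```text
time_s: 12.77
tcp_pos: [0.4484, 0.3343, 0.0046]
eef_rot: [180.0, -0.0, -101.5]
contact_force: [-3.8, 0.4, 2.8]
gripper_width: 0.0595
gripper_force: 35.0
```

Call:
run_rows(
  ticks=[
    [[0,0,-0.02,0,0,0],[0,0,-0.05,0,0,0],[0,0,-0.08,0,0,0],[0,0,-0.1,0,0,0],[0,0,-0.1,0,0,0],[0,0,-0.1,0,0,0]],
  ],
)

```text
time_s: 13.27
tcp_pos: [0.4489, 0.3348, 0.1054]
eef_rot: [-180.0, 0.1, -101.5]
contact_force: [0.4, -0.5, -2.3]
gripper_width: 0.0595
gripper_force: 35.0
```

```bash
python3 go.py .5534 .1515 .06 -86.6
```

```text
tool d [ 0.1588 -0.1389  0.0451] rot [ -0.06   0.13 -14.92]
```

Call:
run_rows(
  ticks=[
    [[0.025,-0.022,0,0,0,-3],[0.05,-0.044,0,0,0,-6],[0.075,-0.066,0,0,0,-9],[0.1,-0.088,0,0,0,-12],[0.125,-0.109,0,0,0,-14.9],[0.145,-0.127,0,0,0,-14.9],[0.156,-0.137,0,0,0,-14.9],[0.159,-0.139,0.01,0,0,-14.9],[0.159,-0.139,0.025,0,0,-14.9],[0.159,-0.139,0.038,0,0,-14.9],[0.159,-0.139,0.045,0,0,-14.9],[0.159,-0.139,0.045,0,0,-14.9]],
  ],
)

```text
time_s: 14.27
tcp_pos: [0.551, 0.15, 0.0564]
eef_rot: [179.7, -0.1, -86.6]
contact_force: [-0.4, -0.4, -2.0]
gripper_width: 0.0596
gripper_force: 35.0
```

Call:
run_rows(
  ticks=[
    [[0,0,0,0,0,0],[0,0,0,0,0,0],[0,0,0,0,0,0]],
  ],
)

```text
time_s: 14.52
tcp_pos: [0.5534, 0.1513, 0.0602]
eef_rot: [-179.9, 0.0, -86.6]
contact_force: [-0.4, -0.6, -2.9]
gripper_width: 0.0597
gripper_force: 35.0
```

```bash
python3 go.py .5534 .1515 .06 -86.6
```

Run:
```python
from w import *
c=cap('wrist'); rects(c); cv2.imwrite('pics/w4.png',c['frame'][...,::-1])
```

```text
tool d [-0.0002  0.      0.0002] rot [-0.05  0.03  0.02]
terra [257.  59.] z 0.0303 c 559.3 52.6 wh 59.2 61.8 an 3.4
terra [256. 222.] z 0.0739 c 555.1 132.0 wh 60.2 60.8 an 3.5
terra [256. 324.] z 0.0739 c 551.5 190.3 wh 58.6 19.6 an 3.5
wood [257. 109.] z 0.0124 c 556.9 92.3 wh 119.8 150.0 an 3.5
wood [257. 340.] z 0.0739 c 549.4 200.4 wh 41.9 0.7 an 3.5
black [260. 134.] z 0.0522 c 555.5 88.9 wh 49.4 11.9 an 3.4
black [192. 263.] z 0.0958 c 585.9 145.2 wh 6.5 9.2 an 5.4
black [328. 264.] z 0.0965 c 517.5 138.9 wh 19.2 8.3 an 20.3
black [159. 267.] z 0.0964 c 597.2 142.9 wh 4.6 7.0 an 88.4
```

View pics/w4.png

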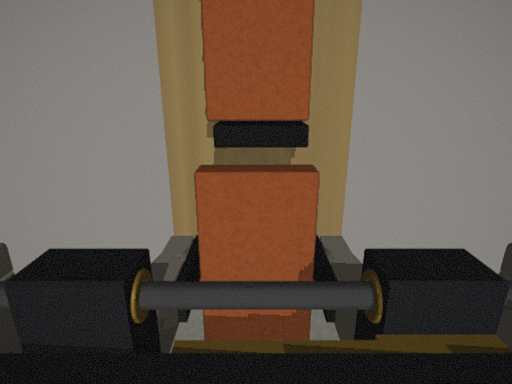

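The held slip's front end (v≈166) is about 6 mm short of the standing spacer (v≈135), parallel and in line with the row. I'll lower to just above the panel, then slide in along tool +x.

Call:
run_rows(
  ticks=[
    [[0,0,0.01,0,0,0],[0,0,0.02,0,0,0],[0,0,0.03,0,0,0],[0,0,0.037,0,0,0],[0,0,0.04,0,0,0],[0,0,0.041,0,0,0],[0,0,0.041,0,0,0],[0,0,0.041,0,0,0]],
  ],
)

```text
time_s: 15.23
tcp_pos: [0.5533, 0.1509, 0.0187]
eef_rot: [-180.0, -0.0, -86.6]
contact_force: [0.3, 0.2, -2.2]
gripper_width: 0.0597
gripper_force: 35.0
```

Call:
run_rows(
  ticks=[
    [[0.001,0,0,0,0,0],[0.002,0,0,0,0,0],[0.003,0,0,0,0,0],[0.004,0,0,0,0,0],[0.0045,0,0,0,0,0],[0.0045,0,0,0,0,0],[0.0045,0,0,0,0,0]],
  ],
)

```text
time_s: 15.82
tcp_pos: [0.5534, 0.1463, 0.0186]
eef_rot: [-180.0, 0.0, -86.6]
contact_force: [-0.3, 0.8, -2.4]
gripper_width: 0.0594
gripper_force: 35.0
```

Call:
run_rows(
  ticks=[
    [[0.0005,0,0,0,0,0],[0.001,0,0,0,0,0],[0.001,0,0,0,0,0],[0.001,0,0,0,0,0]],
  ],
)

```text
time_s: 16.15
tcp_pos: [0.5534, 0.1453, 0.0185]
eef_rot: [180.0, -0.0, -86.6]
contact_force: [-0.3, -0.3, -2.7]
gripper_width: 0.0596
gripper_force: 35.0
```

Call:
run_rows(
  ticks=[
    [[0.0004,0,0,0,0,0],[0.0008,0,0,0,0,0],[0.0008,0,0,0,0,0],[0.0008,0,0,0,0,0]],
  ],
)

```text
time_s: 16.48
tcp_pos: [0.5535, 0.1445, 0.0186]
eef_rot: [-180.0, 0.0, -86.6]
contact_force: [0.9, 0.6, -2.6]
gripper_width: 0.0594
gripper_force: 35.0
```

Call:
run_rows(
  ticks=[
    [[0.0003,0,0,0,0,0],[0.0006,0,0,0,0,0],[0.0006,0,0,0,0,0],[0.0006,0,0,0,0,0]],
  ],
)

```text
time_s: 16.82
tcp_pos: [0.5535, 0.1439, 0.0186]
eef_rot: [-180.0, 0.0, -86.6]
contact_force: [-0.2, -0.6, -2.8]
gripper_width: 0.0597
gripper_force: 35.0
```

Run:
```python
from w import *
c=cap('wrist'); rects(c); cv2.imwrite('pics/w5.png',cv2.resize(c['frame'][90:280,170:350,::-1],None,fx=3,fy=3))
```

```text
terra [256.  70.] z 0.0303 c 559.2 53.8 wh 59.1 59.0 an 3.4
terra [256. 231.] z 0.0323 c 554.8 125.1 wh 60.0 60.3 an 2.8
terra [257. 324.] z 0.0323 c 551.5 182.9 wh 59.0 19.6 an 3.4
wood [165. 116.] z 0.0123 c 599.8 88.7 wh 34.6 132.6 an 3.5
wood [349. 116.] z 0.0124 c 512.7 83.6 wh 30.4 132.7 an 3.5
black [261. 163.] z 0.0523 c 555.5 88.4 wh 49.3 12.0 an 3.4
black [183. 267.] z 0.0621 c 590.6 134.5 wh 15.0 5.7 an 3.4
black [331. 267.] z 0.0624 c 518.6 130.3 wh 14.9 5.3 an 3.4
black [506. 265.] z 0.0872 c 475.9 107.6 wh 3.8 14.2 an 17.4
black [  6. 262.] z 0.0869 c 636.1 115.8 wh 11.2 3.1 an 76.6
black [ 10. 335.] z 0.0931 c 635.8 138.8 wh 6.7 17.2 an 3.3
black [165. 329.] z 0.0923 c 587.5 136.7 wh 17.5 4.0 an 88.1
black [346. 323.] z 0.0913 c 521.3 130.9 wh 3.7 12.3 an 8.8
black [505. 328.] z 0.0931 c 474.4 128.7 wh 4.8 16.6 an 17.4
```

View pics/w5.png

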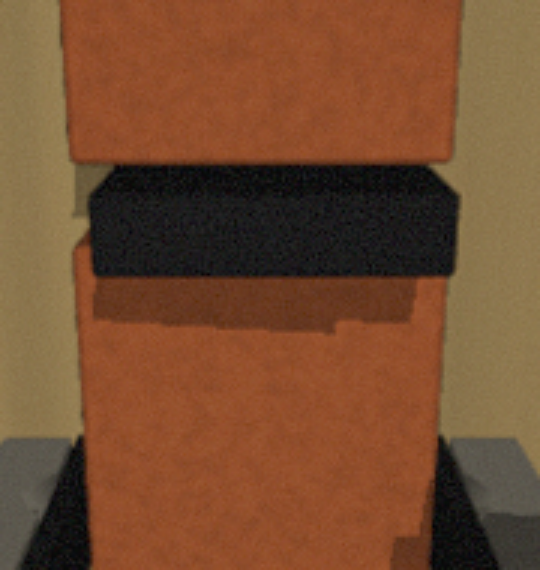

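Run:
```python
from h import *
c=dict(np.load('wrist.npz')); y=np.array([-.0593,.998])
e=np.array([.5574,.0833])
def row(u,v,h): return ((ray(c,u,v,h)[:2]-e)@y*1000).round(1)
print('slip front corner',row(197,169,.0323),row(199,166.5,.0323),'glued end',row(258,143.5,.0304),'spacer top near/far',row(258,145,.0523),row(258,181.5,.0523))
f=c['frame']; print(f[155:180,197:202,0]); print(f[138:150,258,0], f[176:188,258,0])
```

```text
slip front corner 10.9 9.7 glued end -0.7 spacer top near/far -3.6 11.4
[[105 102  72  26  23]
 [105 103  69  35  25]
 [110 105  57  20  34]
 [106  99  53  23  21]
 [111 100  55  14  22]
 [106  99  65  24  17]
 [105 100  74  26  28]
 [126 125  92  21  28]
 [155 144 111  35  32]
 [155 153 118  38  18]
 [149 148 129  37  17]
 [148 136  98  28  22]
 [145 114  75  25  20]
 [132  91  80  31  15]
 [ 98  90  78  45  17]
 [ 79  90  80  32  20]
 [ 95 100  87  40  22]
 [123 127 121  56  25]
 [141 147 136  79  32]
 [146 149 138  78  29]
 [146 147 139  73  22]
 [148 148 133  78  22]
 [141 148 139  87  20]
 [148 148 142 104  35]
 [145 149 141 102  35]]
[147 147 146 144 145 122  85  24  13  29  16   8] [ 27  32  24  29  20  19  71 110 110 105 106 106]
```

Call:
run_rows(
  ticks=[
    [[0.0004,0,0,0,0,0],[0.0004,0,0,0,0,0],[0.0004,0,0,0,0,0],[0.0004,0,0,0,0,0]],
  ],
)

```text
time_s: 17.2
tcp_pos: [0.5536, 0.1436, 0.0186]
eef_rot: [-180.0, 0.0, -86.6]
contact_force: [-0.5, 0.5, -2.3]
gripper_width: 0.0593
gripper_force: 35.0
```

```bash
python3 -c "
from h import *
print(r.get_state()['contact_force'])"
```

```text
[-0.50020328  0.4991543  -2.29373491]
```

Call:
run_rows(
  ticks=[
    [[0.0003,0,0,0,0,0],[0.0003,0,0,0,0,0],[0.0003,0,0,0,0,0],[0.0003,0,0,0,0,0]],
  ],
)

```text
time_s: 17.53
tcp_pos: [0.5535, 0.1435, 0.0186]
eef_rot: [-180.0, 0.0, -86.6]
contact_force: [-0.8, 2.8, -2.2]
gripper_width: 0.0595
gripper_force: 35.0
```

Snug contact at 2.8 N. I'll ease off by 0.3 mm, lower onto the panel and release.

Call:
run_rows(
  ticks=[
    [[-0.0003,0,0,0,0,0],[-0.0003,0,0.0007,0,0,0],[-0.0003,0,0.0014,0,0,0],[-0.0003,0,0.0019,0,0,0],[-0.0003,0,0.0022,0,0,0],[-0.0003,0,0.0022,0,0,0]],
  ],
)

```text
time_s: 18.03
tcp_pos: [0.5538, 0.1436, 0.0166]
eef_rot: [-180.0, 0.0, -86.6]
contact_force: [-0.1, 1.8, 0.8]
gripper_width: 0.0592
gripper_force: 35.0
```

Call:
run_rows(
  ticks=[
    [[0,0,0.0004,0,0,0],[0,0,0.0004,0,0,0],[0,0,0.0004,0,0,0]],
  ],
)

```text
time_s: 18.28
tcp_pos: [0.5538, 0.1436, 0.0166]
eef_rot: [-180.0, 0.0, -86.6]
contact_force: [-1.3, 1.6, 5.3]
gripper_width: 0.0594
gripper_force: 35.0
```

Call:
run_rows(
  ticks=[
    [[0,0,0,0,0,0],[0,0,0,0,0,0],[0,0,0,0,0,0],[0,0,0,0,0,0],[0,0,0,0,0,0]],
  ],
  finger_gap=0.078,
)

```text
time_s: 18.7
tcp_pos: [0.5534, 0.1434, 0.0158]
eef_rot: [180.0, -0.0, -86.6]
contact_force: [0.7, -0.2, 0.2]
gripper_width: 0.0778
gripper_force: 0.0
```

Call:
run_rows(
  ticks=[
    [[0,0,-0.01,0,0,0],[0,0,-0.03,0,0,0],[0,0,-0.06,0,0,0],[0,0,-0.1,0,0,0],[0,0,-0.14,0,0,0],[0,0,-0.18,0,0,0],[0,0,-0.21,0,0,0],[0,0,-0.21,0,0,0],[0,0,-0.21,0,0,0]],
  ],
)

```text
time_s: 19.45
tcp_pos: [0.5544, 0.144, 0.2292]
eef_rot: [-179.7, 0.1, -86.6]
contact_force: [-0.9, 0.1, -0.5]
gripper_width: 0.0782
gripper_force: 0.0
```

Run:
```python
from w import *
c=cap('wrist'); rects(c); cv2.imwrite('pics/w6.png',c['frame'][...,::-1])
```

```text
terra [258.  62.] z 0.0304 c 560.3 34.3 wh 59.1 99.3 an 3.6
terra [258. 168.] z 0.0304 c 553.9 144.7 wh 58.8 98.4 an 3.4
wood [258. 103.] z 0.0124 c 556.7 91.4 wh 119.7 243.4 an 3.5
wood [466.  22.] z 0.0560 c 365.4 -12.6 wh 22.7 39.5 an 9.2
black [259.   0.] z 0.0197 c 564.2 -27.7 wh 57.1 0.9 an 3.3
black [452.  25.] z 0.0490 c 373.5 -11.1 wh 16.8 44.5 an 23.3
black [260. 120.] z 0.0523 c 555.5 89.3 wh 48.9 12.2 an 3.4
black [247. 313.] z 0.0404 c 550.2 340.6 wh 48.6 14.3 an 3.6
```

View pics/w6.png

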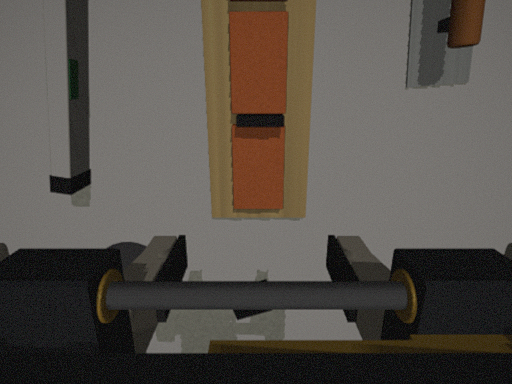

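The row now reads glued slip (258,62), spacer (260,120), laid slip (258,168). The slip's top is at 30.4 mm, its yaw is 3.4° against the panel's 3.5°, and it is in line within about 1 mm. The spacer top is at 52 mm, so it stands upright in the joint. The gripper is clear, so I'm handing in.

```bash
python3 -c "
from plant import r
print(r.close_job())"
```

```text
the job is handed in; nothing more can be done
None
```

The thin spacer stands in the joint against the last glued slip, and the loose full-length slip lies flat and snug behind it, in line with the row; the job was handed in at about 20 s of the 67 s allowed, and no verdict was printed.

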